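# Mix a bead bottle and charge the reagent dispenser

## Robot

A 7-joint arm with a two-finger parallel gripper is mounted at the origin on the work surface. World frame = base frame: x ahead of the robot, y to its left, z up, the work surface at z = 0. Lengths are in m, angles in rad, forces in N, time in s.
With the tool pointing down it reaches from about 0.35 to 0.9 m from the base axis. Payload 8.1 kg.
Tool frame: the origin (TCP) lies at the very end of the fingers, on their centre line; the grasp point (between the pads) lies 19 mm behind it; x points along the fingers, y is the direction in which the jaws open and shut, and the axes are right-handed (so a half turn about x gives the same grasp; the last joint's range is limited). The gripper opens to 92 mm and grips with 3 to 60 N. Pads are 19 mm wide; open, the fingers measure 130 mm over their backs; the gripper's body (75 mm by 190 mm) begins 47 mm behind the grasp point.
Start: joints at [-1.277, 0.434, 0.025, 1.573, -0.012, 1.134, -0.075], TCP at [0.242, 0.576, 0.227] pointing down, gripper open.
Joint ranges: [-2.62, 2.62], [-0.44, 2.09], [-1.27, 1.32], [0.08, 2.57], [-1.32, 4.46], [0.12, 2], [-2.74, 2.74]. Speed limits (rad/s): [2.22, 2.22, 3.01, 3.01, 3.14, 3.14, 3.14].

## Interface

Orientations are given as a rotation vector (axis times angle).
In Python, from cell import arm gives the robot as it stands.
- The arm moves only by the tool servo_tool, never from a script. Its argument "plan" is a list of rows, each a list of 2 entries, a list of its own where there are three numbers: the shift along the world's x, y, z in cm, then the turn, a rotation vector about the world's x, y, z in degrees. A call has 1 to 12 rows; each row is the pose to reach, as a shift and turn from the pose measured when the call began; what a row does not reach only later rows make up. A row lasts 1/10 s, in which the tool goes at most 50 mm and 8.59 degrees, less where a joint would pass 70% of its speed; a pose out of reach is approached as far as the arm can. A call with a gripper value outside its range is refused whole. "grip" is the opening, from 0 (shut) to 1 (fully open), set as the call begins (left out, the last holds). The fingers move at their own pace and stop on an object; "squeeze" is the grip in N (left out, the last holds). Time passes only in rows, so rows that repeat a pose let the fingers close. It gives the time, the measured TCP pose, the force and the opening at its end, in the units of the state.
- arm.observe(): the state, without advancing time (a new reading comes with each control period).
- arm.get_image(name): name is "scene" or "side" or "wrist"; returns a dict with "frame" (420x560x3 uint8, blue, green, red), "fx", "fy", "cx", "cy" (pixels), "D" ([k1, k2, p1, p2, k3] as OpenCV has them; the pictures are not rectified), "position" and "rotation" of the camera in the world. Camera axes: x right, y down, z forward; pixel columns grow to the right and rows downward; lengths in m; the calibration is good to about 2 mm. A picture is of the moment at which its call begins. There is no depth.
- arm.sign_off(): hands the job in, once; it reports no verdict.
Trained networks look in a picture, given as the dict that the camera call returned (one of the last four; its "shot" number tells which), for a name from the list of things; names that differ only in an ending like _2 or _b are one class to them, and where a whole thing is asked for, a point or a joint stands for the part that bears it (a point fixed in the world has none). Each returns a list of dicts, best first, with "score" (0 to 1); they miss things now and then, are a little off and sometimes report something else, mostly with a low value. They report only what shows in the picture. A call takes as long as a camera call. They do not tell look-alikes from the thing itself.
- arm.search_frame(picture, query): "at" ([column, row] in pixels, amid what is visible of it).
- arm.trace(picture, query): "pixels" (420x560 bool, what is visible of it) and "at" ([column, row] in pixels, amid what is visible of it).
The state is a dict: "clock": time; "joints": joint angles; "dq": joint speeds; "joint_efforts": joint torques, N m; "position": TCP position; "ee_rot": TCP orientation; "force": force on the tool from outside, world axes, zero at the start; "ft_torque": the same for the moment, N m; "width": opening from 0.0 (shut) to 1.0 (fully open).
Only numpy, scipy, OpenCV 4.12 (cv2) and the standard library are available. Lean on these libraries where they do the work, as an engineer would, in place of code of your own. Each camera call takes 0.05 s, during which the arm holds its last target.

## Task

Take the amber bead bottle with the blue coupler in its base from the tray and press it upright onto the vortex mixer's pad until the pad is fully down, keeping it down for two seconds. Then press the bottle squarely onto the dispenser's tilted fill nipple until it snaps on, and finish still gripping the bottle and pressing it fully home against the nipple's spring, because the fill valve stays open only while the bottle is held down. Leave the other bottle, the tube rack and the tip box where they stand.

Things in the scene. Friction and masses are not known exactly. Their poses are not given: they have to be found in the camera images.
- tray: shallow fixed steel-blue plastic drip tray, 250 (its x) x 130 (its y) mm, rim 10 mm high, floor 3 mm thick. Origin at the centre of its underside. The two bottles stand on its floor about 130 mm apart along its x, either way round
- bead_bottle: loose round amber bottle, white cap, paper label, blue coupler collar at its foot; 118 mm tall, 0.13-0.25 kg. Up from the foot: collar 40 mm diameter to 30 mm, amber body 44 mm diameter (grip here) to 92 mm, shoulder to 99 mm, cap 34 mm diameter to 118 mm. Flat foot ring 26 to 38 mm diameter. Origin at the centre of the underside, z up its axis; its turn about z makes no difference
- buffer_bottle: loose plain white bottle with a green cap, same size (44 mm diameter, 118 mm tall) but no coupler; not wanted, leave alone. Origin at the centre of its underside
- mixer: fixed grey vortex mixer, housing 145 (its x) x 115 x 72 mm, control knob on its -x side. Origin at the centre of its underside
- mixer_pad (a point): centre of the top of the mixer's round black rubber pad, 72 mm diameter, flat and level, 90 mm above the work surface at rest; the point goes down with the pad
- mixer_head (a joint): how far the mixer's pad is pressed down, in m: 0 at rest, 0.006 fully down on its stop; its spring pushes up with 3 N at rest and 9 N fully down
- dispenser: fixed bench reagent dispenser, 220 (its x) x 280 (its y) mm. +y half: white console, its deck sloping 25 degrees down towards its -x side and carrying the fill nipple, a level top 115 mm high behind. -y half: white microplate under an 8-nozzle head (121 mm high). Origin at the centre of its underside
- fill_nipple: fill nipple standing square on the sloping deck: leans 25 degrees from vertical towards the dispenser's -x side. Origin on its axis at the deck surface (from the dispenser's origin -45 mm x, +70 mm y, 80 mm up), z along the axis out of the deck. Dark base 50 mm diameter, 14 mm high; steel stem 15 mm diameter; three sprung catch balls 33 mm from the deck stand out to 22 mm diameter
- nipple_sleeve (a joint): how far the sleeve is pushed towards the deck, m: 0 at rest (foot 30 mm from deck), 0.013 at its hard stop (foot 17 mm from deck). Sleeve spring 7 N at 0, 11.5 N at 0.009. With the catch balls the push needed is 8 to 15 N up to about 0.005, drops to a few N as they snap through at 0.005 to 0.007, then grows to 13 N; from 0.008 on the bottle is home. Let go, it springs back to about 0.003
- tube_rack: loose orange rack with small capped tubes, 85 (its x) x 190 x 54 mm; leave alone. Origin at the centre of its underside
- tip_box: loose blue box of white pipette tips, 85 (its x) x 122 x 63 mm; leave alone. Origin at the centre of its underside
- bottle_socket (a point): on the bead bottle's axis, 6 mm above its foot: start of the narrow throat of the coupler socket in the foot. The socket's mouth is 26 mm wide at the foot, narrows to an 18 mm throat 6 to 8 mm up, then opens to a 23 mm wide cavity that ends 30 mm up
- nipple_tip (a point): the end of the nipple's stem, on its axis 46 mm from the deck; the stem's end is a cone, 7 mm wide at the tip and 15 mm wide 7 mm lower, which guides the bottle's socket
- sleeve_face (a point): centre of the flat top of the orange sprung sleeve round the stem, 40 mm diameter, 30 mm from the deck at rest; the point moves with the sleeve. The bottle's foot ring lands on this face and pushes the sleeve towards the deck while the stem enters the socket; the balls are squeezed through the throat and snap out behind it
Not all that is in view belongs to the job. Of the things that look like the mixer, take the one that is farthest to the robot's right at the start.

How it is judged:
By the outcome, as a careful person would: the job done as asked, in the order asked, and still so for the second after the job is handed in, while the arm keeps its last pose, push and grip.
It also fails if it takes over 51 s, if anything falls off the work surface, if the arm or the gripper's body presses on something with over 40 N, if the wrist force passes 120 N, or if a joint passes its speed limit or range.

## Working session

There is one attempt and no reset: what is moved stays moved. The work goes in short steps, Python scripts to look and compute and a tool call to move; the robot and the scene stay as the last step left them, time stands still between calls to the robot, and variables do not carry over. Pictures are saved under pics/ and viewed, and the job is handed in when it is done.

Besides the shell and the picture viewer there is one more tool, called as name(argument=value, ...), one argument or row to a line, values as JSON. servo_tool: Moves the arm, as the interface text tells. Its arguments: {"type":"object","properties":{"plan":{"type":"array","items":{"type":"array"}},"grip":{"type":"number"},"squeeze":{"type":"number"}},"required":["plan"]}

```bash
ls; mkdir -p pics; python3 - <<'E'
from cell import arm
import cv2,numpy as np
s=arm.observe();print(s)
for n in ["scene","side","wrist"]:
    p=arm.get_image(n);cv2.imwrite(f"pics/a_{n}.png",p["frame"])
    print(n,p["fx"],p["fy"],p["cx"],p["cy"],p["D"],p["position"],p["rotation"],p["shot"])
E
```

```text
pics
{'clock': 0.0, 'joints': array([-1.27659975,  0.43523182,  0.02500358,  1.5740798 , -0.01156763,
        1.13401421, -0.07511449]), 'dq': array([-9.17558417e-05, -1.91154152e-04,  4.58244619e-04,  1.12631207e-03,
       -1.24733455e-04, -1.49520559e-03, -5.99616930e-04]), 'joint_efforts': array([-1.39799700e-03, -6.67866755e+01,  9.84391160e-01, -3.14473557e+01,
       -6.05462515e-02,  4.29730152e-02,  1.80437232e-04]), 'position': array([0.24142402, 0.57593827, 0.22594655]), 'ee_rot': array([ 0.3101047 ,  1.5484083 , -0.31260608]), 'force': array([0.31361837, 0.48501856, 0.51124199]), 'ft_torque': array([0.01882434, 0.03859011, 0.00472777]), 'width': 1.0018577672351128}
scene 538.4429159572439 538.4429159572439 280.0429149825943 205.54707689824036 [-0.02112838  0.          0.          0.          0.        ] [1.17900598 0.66199884 0.89921814] [-1.03551425 -2.36889332  1.10280365] 1
side 484.5904463445986 484.5904463445986 269.9172206429363 204.96615143179267 [-0.02240554  0.          0.          0.          0.        ] [0.49884865 0.755479   0.87932645] [-0.05676124  2.90102819 -1.17101234] 2
wrist 317.45591079247936 317.45591079247936 280.61364300467363 212.08047470391037 [0.0145776 0.        0.        0.        0.       ] [0.18296418 0.60201955 0.38365681] [2.4402809  1.6229376  0.19837319] 3
```

View pics/a_scene.png

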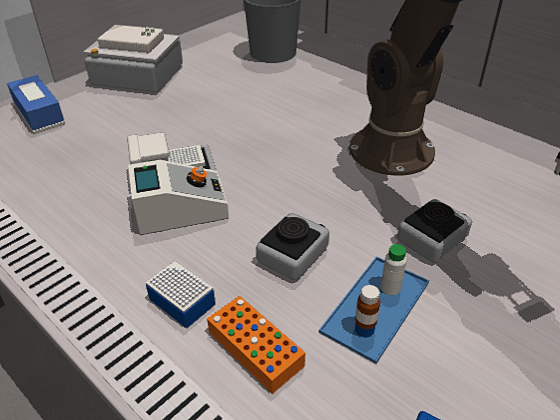

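View pics/a_side.png

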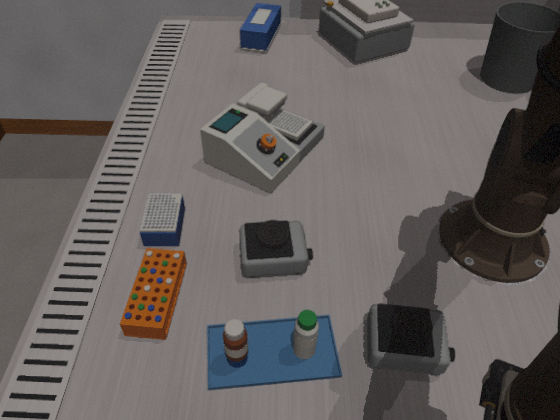

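View pics/a_wrist.png

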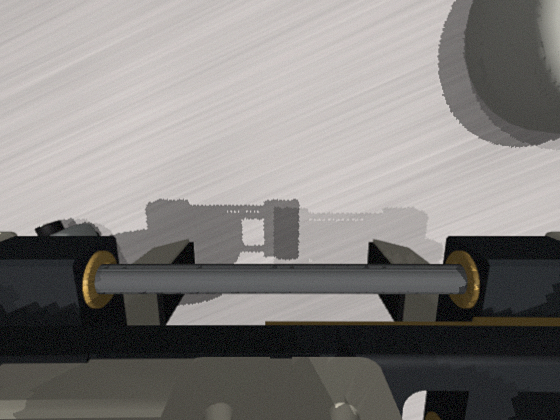

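```bash
cat > h.py <<'E'
import cv2,numpy as np
from scipy.spatial.transform import Rotation as R
def K(p): return np.array([[p["fx"],0,p["cx"]],[0,p["fy"],p["cy"]],[0,0,1]])
def rot(p):
    r=np.array(p["rotation"]); return r if r.shape==(3,3) else R.from_rotvec(r).as_matrix()
def ray(p,uv):
    n=cv2.undistortPoints(np.array([[uv]],float),K(p),np.array(p["D"]))[0,0]
    d=rot(p)@np.array([n[0],n[1],1]); return np.array(p["position"]),d/np.linalg.norm(d)
def onz(p,uv,z):
    c,d=ray(p,uv); return c+d*(z-c[2])/d[2]
def tri(ps,uvs):
    A=np.zeros((3,3));b=np.zeros(3);L=[]
    for p,uv in zip(ps,uvs):
        c,d=ray(p,uv);M=np.eye(3)-np.outer(d,d);A+=M;b+=M@c;L.append((c,M))
    x=np.linalg.solve(A,b); return x,[np.linalg.norm(M@(x-c)) for c,M in L]
def proj(p,X):
    Rm=rot(p);t=-Rm.T@np.array(p["position"])
    return cv2.projectPoints(np.array(X,float).reshape(-1,3),cv2.Rodrigues(Rm.T)[0],t,K(p),np.array(p["D"]))[0].reshape(-1,2)
def zoom(p,c,w,name,s=None):
    x0=int(max(0,c[0]-w//2));y0=int(max(0,c[1]-w*3//8));s=s or 800/w
    im=p["frame"][y0:y0+w*3//4,x0:x0+w]
    cv2.imwrite(name,cv2.resize(im,None,fx=s,fy=s,interpolation=cv2.INTER_CUBIC)); print(name,"x0,y0",x0,y0,"scale",s)
E
python3 - <<'E'
from cell import arm
from h import *
import pickle
P={n:arm.get_image(n) for n in("scene","side")}
pickle.dump(P,open("P.pkl","wb"))
for q in ["tray","bead_bottle","buffer_bottle","mixer","mixer_pad","dispenser","fill_nipple","sleeve_face","nipple_tip","bottle_socket","tube_rack","tip_box"]:
    for n,p in P.items():
        try: r=arm.search_frame(p,q); print(q,n,[(np.round(a["at"],1).tolist(),round(a["score"],2)) for a in r[:4]])
        except Exception as e: print(q,n,e)
zoom(P["scene"],(180,185),140,"pics/z1.png")
zoom(P["side"],(262,138),150,"pics/z2.png")
E
```

```text
tray scene [([378.5, 314.7], 0.77)]
tray side [([271.6, 359.2], 0.88), ([161.5, 216.6], 0.66)]
bead_bottle scene [([365.0, 311.1], 0.71)]
bead_bottle side [([234.7, 341.6], 0.89)]
buffer_bottle scene [([391.6, 268.7], 0.87), ([295.1, 228.2], 0.25)]
buffer_bottle side []
mixer scene [([292.7, 245.5], 0.85), ([435.8, 226.9], 0.57)]
mixer side [([272.1, 246.4], 0.89), ([405.2, 342.0], 0.85)]
mixer_pad scene [([436.9, 212.0], 0.91), ([293.8, 226.3], 0.72)]
mixer_pad side [([410.1, 325.6], 0.77), ([271.6, 229.9], 0.55)]
dispenser scene [([169.3, 188.2], 0.79)]
dispenser side [([259.8, 139.5], 0.93), ([233.5, 341.6], 0.36)]
fill_nipple scene [([200.7, 177.4], 0.61)]
fill_nipple side [([268.2, 146.2], 0.68)]
sleeve_face scene [([198.6, 173.7], 0.57)]
sleeve_face side [([266.9, 139.7], 0.43)]
nipple_tip scene [([197.6, 175.1], 0.88), ([199.5, 173.6], 0.4)]
nipple_tip side [([263.8, 140.9], 0.53)]
bottle_socket scene [([256.6, 342.6], 0.7), ([367.2, 309.5], 0.68), ([292.8, 227.5], 0.47)]
bottle_socket side [([235.0, 341.3], 0.94)]
tube_rack scene [([257.3, 343.2], 0.96)]
tube_rack side [([152.8, 292.1], 0.97)]
tip_box scene [([179.8, 294.6], 0.97)]
tip_box side [([162.2, 215.9], 0.85)]
pics/z1.png x0,y0 110 133 scale 5.714285714285714
pics/z2.png x0,y0 187 82 scale 5.333333333333333
```

View pics/z1.png

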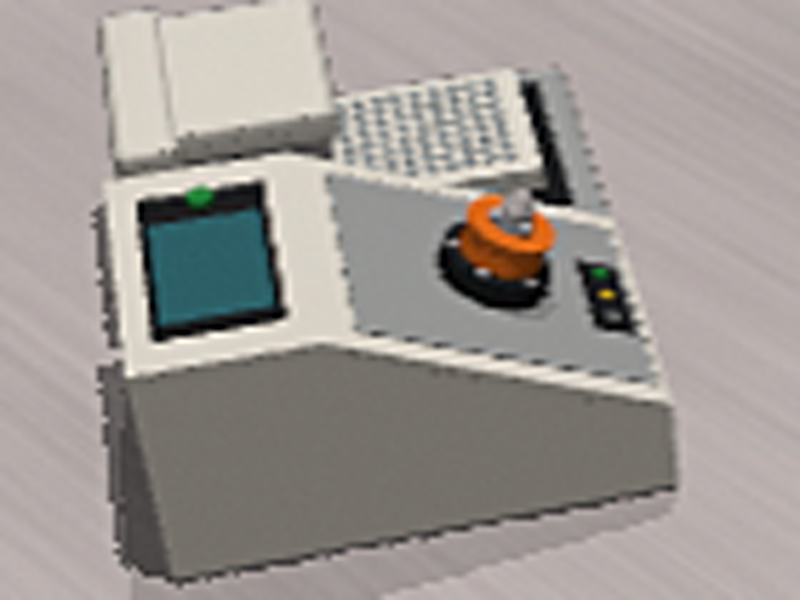

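View pics/z2.png

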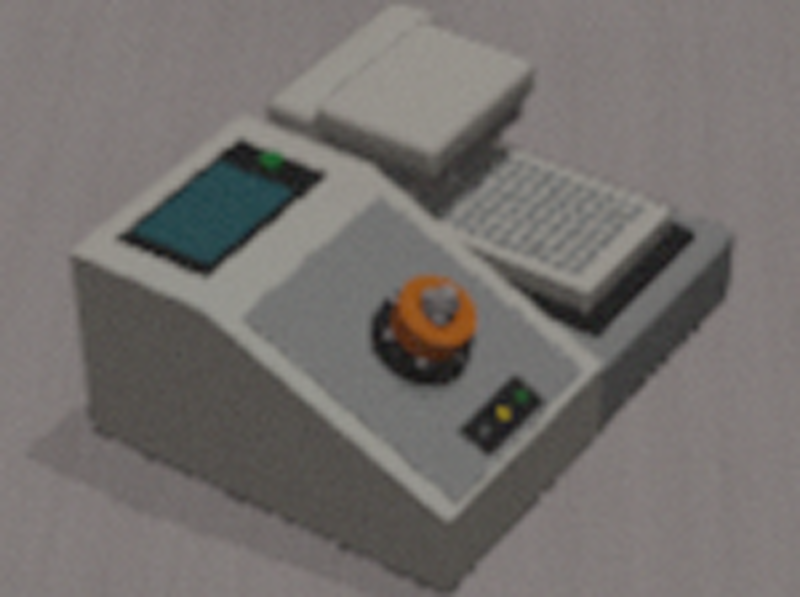

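```bash
cat > fit.py <<'E'
from h import *
import pickle
from scipy.optimize import least_squares
P=pickle.load(open("P.pkl","rb"));ps=[P["scene"],P["side"]]
f1=lambda a:(110+a[0]/5.714-.4,133+a[1]/5.714-.4)
f2=lambda a:(187+a[0]/5.333-.4,82+a[1]/5.333-.4)
t=np.radians(25);ax=np.array([-np.sin(t),0,np.cos(t)])
O=np.array([-.045,.07,.08])
C={"g-+":((-.11,.14,0),(677,488),(448,592)),"g++":((.11,.14,0),(175,582),(92,432)),
"t++":((.11,.14,.115),(128,375),(74,255)),"r+":((.03,.14,.115),(320,345),(212,308)),
"l+":((-.11,.14,.0497),(672,402),(450,518)),"r0":((.03,0,.115),(325,165),(372,165)),"l0":((-.11,0,.0497),(612,222),(603,362)),
"tip":(O+.046*ax,(518,196),(440,298)),"sl":(O+.030*ax,(511,224),(433,306))}
for k,(m,a,b) in C.items():
    x,e=tri(ps,[f1(a),f2(b)]);print(k,np.round(x,4),np.round(e,4))
def W(v,m): return R.from_euler("z",v[2]).apply(m)+[v[0],v[1],0]
def res(v):
    M=W(v,np.array([c[0] for c in C.values()]))
    return np.r_[(proj(ps[0],M)-[f1(c[1]) for c in C.values()]).ravel(),(proj(ps[1],M)-[f2(c[2]) for c in C.values()]).ravel()]
best=min((least_squares(res,[.5,-.3,a],loss="soft_l1") for a in np.arange(0,6.3,.5)),key=lambda s:s.cost)
v=best.x;print(v,np.degrees(v[2]));r=res(v).reshape(2,-1,2)
for i,k in enumerate(C):print(k,np.round(r[:,i].ravel(),1))
print("tip",W(v,O+.046*ax),"origin",W(v,O),"axis",W([0,0,v[2]],ax))
print("bottle"); 
E
python3 fit.py; python3 - <<'E'
from h import *
import pickle
P=pickle.load(open("P.pkl","rb"))
zoom(P["scene"],(378,310),140,"pics/z3.png")
zoom(P["side"],(272,350),160,"pics/z4.png")
zoom(P["scene"],(293,243),100,"pics/z5.png")
zoom(P["side"],(272,245),100,"pics/z6.png")
E
```

```text
g-+ [ 0.5298 -0.1323  0.001 ] [0.0022 0.0022]
g++ [ 0.7173 -0.2437  0.0015] [0.0008 0.0008]
t++ [ 0.7154 -0.245   0.1139] [0.0007 0.0007]
r+ [ 0.6456 -0.2123  0.1075] [0.0022 0.0022]
l+ [ 0.529  -0.1313  0.0506] [0.0023 0.0023]
r0 [ 0.5747 -0.299   0.1246] [0.007 0.007]
l0 [ 0.4567 -0.251   0.048 ] [0.0028 0.0028]
tip [ 0.5365 -0.2109  0.1217] [0.0007 0.0007]
sl [ 0.5403 -0.2146  0.1104] [0.0021 0.0021]
[ 0.55057033 -0.30697317  5.73465119] 328.57131037763713
g-+ [ 0.3 -0.1 -0.1  1.7]
g++ [-0.4 -0.   0.   0.4]
t++ [-0.9 -0.2 -0.9 -0.1]
r+ [ 0.4 -1.  -2.1  0.8]
l+ [-0.3 -0.2 -0.4  1.5]
r0 [-6.7 -2.9 -0.3  0.4]
l0 [-0.1 -1.3 -0.1  0.9]
tip [ 0.8 -1.   1.8 -0.9]
sl [-0.1 -0.6  0.9  1.2]
tip [ 0.53208455 -0.21364125  0.12169016] origin [ 0.54867288 -0.22377822  0.08      ] axis [-0.36061585  0.22036878  0.90630779]
bottle
pics/z3.png x0,y0 308 258 scale 5.714285714285714
pics/z4.png x0,y0 192 290 scale 5.0
pics/z5.png x0,y0 243 206 scale 8.0
pics/z6.png x0,y0 222 208 scale 8.0
```

View pics/z3.png

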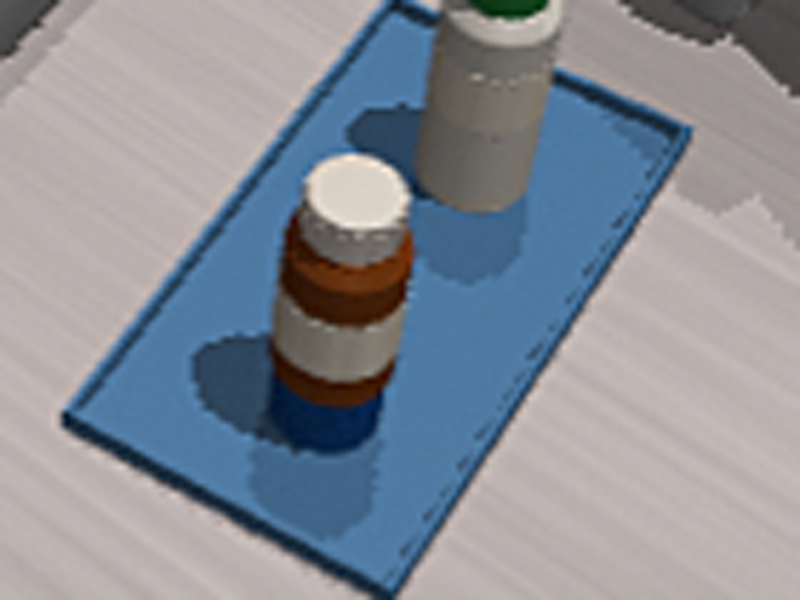

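View pics/z4.png

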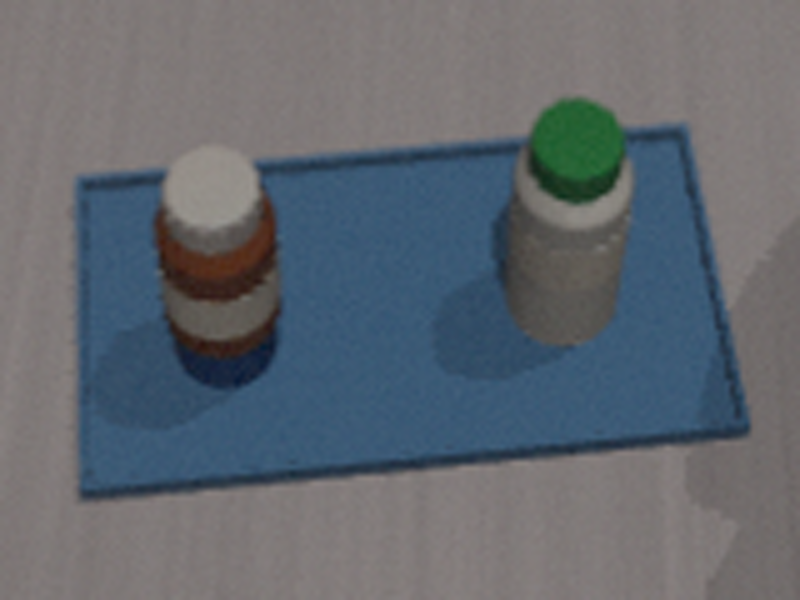

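View pics/z5.png

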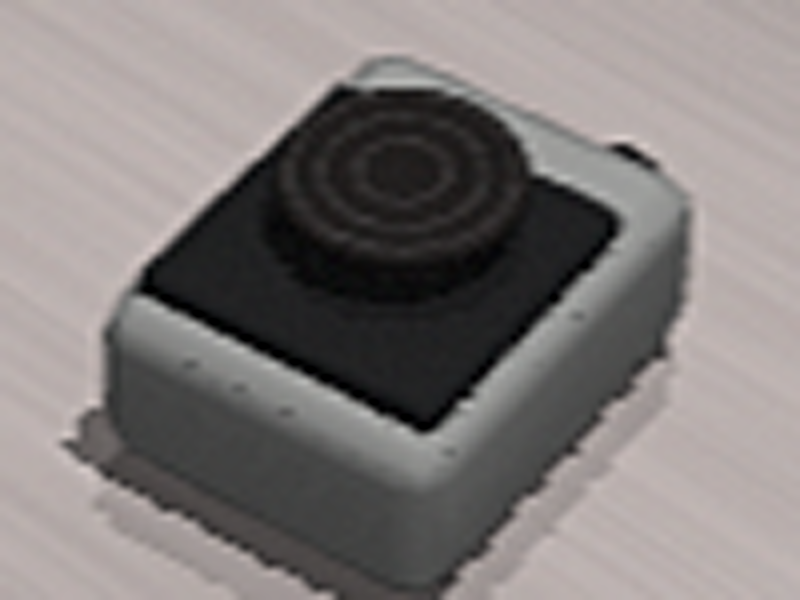

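View pics/z6.png

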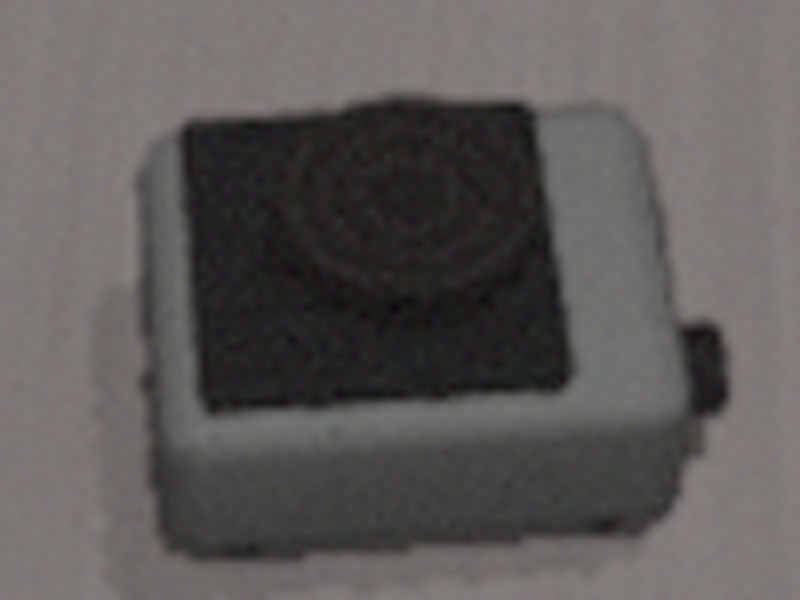

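```bash
sed -i 's/(325,165),(372,165)/(289,151),(372,165)/' fit.py; python3 fit.py | tail -13; python3 - <<'E'
from h import *
import pickle
from cell import arm
P=pickle.load(open("P.pkl","rb"));ps=[P["scene"],P["side"]]
print("cap",tri(ps,[(370.1,291.4),(233.8,327.2)]), [onz(p,u,.121) for p,u in zip(ps,[(370.1,291.4),(233.8,327.2)])])
print("pad",tri(ps,[(293,227.1),(272.9,232)]),[onz(p,u,.09) for p,u in zip(ps,[(293,227.1),(272.9,232)])])
# bottle foot bottom-front pts; silhouettes by trace
print(onz(ps[0],(435,212),.09),onz(ps[1],(405,330),.09))
s=arm.observe();print(R.from_rotvec(s["ee_rot"]).as_matrix().round(3))
E
```

```text
sl [ 0.5403 -0.2146  0.1104] [0.0021 0.0021]
[ 0.55066593 -0.30725378  5.73566803] 328.62957062379866
g-+ [ 0.2 -0.2 -0.1  1.6]
g++ [-0.4 -0.1  0.   0.4]
t++ [-0.9 -0.2 -0.9 -0.1]
r+ [ 0.3 -1.  -2.1  0.7]
l+ [-0.3 -0.3 -0.4  1.4]
r0 [-0.5 -0.5 -0.4  0.4]
l0 [-0.2 -1.3 -0.1  0.8]
tip [ 0.7 -1.   1.8 -1. ]
sl [-0.2 -0.7  0.9  1.1]
tip [ 0.53208526 -0.21394071  0.12169016] origin [ 0.54868389 -0.2240608   0.08      ] axis [-0.36083975  0.22000198  0.90630779]
bottle
cap (array([0.57747911, 0.32482386, 0.11976399]), [np.float64(0.001132623735437945), np.float64(0.0011326237354378388)]) [array([0.57900498, 0.32657258, 0.121     ]), array([0.57725279, 0.32423609, 0.121     ])]
pad (array([0.51722186, 0.07583117, 0.08911566]), [np.float64(0.001135559788555145), np.float64(0.0011355597885549706)]) [array([0.51868487, 0.07785405, 0.09      ]), array([0.51707564, 0.07510614, 0.09      ])]
[0.26108016 0.28347101 0.09      ] [0.26909999 0.30043276 0.09      ]
[[ 0.     0.387  0.922]
 [ 0.     0.922 -0.387]
 [-1.     0.     0.   ]]
```

servo_tool(
  plan=[
    [[3,-2.2,0],[0,0,0]],
    [[6,-4.5,0],[0,0,0]],
    [[9.5,-7,0],[0,0,0]],
    [[13,-9.7,0],[0,0,0]],
    [[16.5,-12.3,0],[0,0,0]],
    [[20,-14.9,0],[0,0,0]],
    [[23.5,-17.5,0],[0,0,0]],
    [[27,-20.1,0],[0,0,0]],
    [[30,-22.3,0],[0,0,0]],
    [[32.5,-24.2,0],[0,0,0]],
    [[33.7,-25,0],[0,0,0]],
    [[33.7,-25,0],[0,0,0]],
  ],
  grip=1,
)

```text
clock: 2.65
position: [0.58, 0.3247, 0.2265]
ee_rot: [0.313, 1.547, -0.314]
force: [-0.6, 0.7, 1.1]
width: 1.001
```

```bash
python3 - <<'E'
from cell import arm
from h import *
print(arm.observe()["position"],arm.observe()["joints"].round(3))
for n in ["wrist","scene"]:
    p=arm.get_image(n);cv2.imwrite(f"pics/b_{n}.png",p["frame"])
    r=arm.search_frame(p,"bead_bottle");print([(a["at"],a["score"]) for a in r[:2]])
    if n=="wrist":
        print(proj(p,[[.578,.3255,.121],[.578,.3255,.003],arm.observe()["position"]]))
E
```

```text
[0.58001494 0.32471368 0.22652832] [-0.674  0.5    0.129  1.473 -0.066  1.173  0.635]
[([279.1, 196.9], 0.79)]
[[279.09829282 207.56943222]
 [279.56415234 185.25995938]
 [281.98127635 250.28296626]]
[([364.0, 313.2], 0.89), ([199.9, 179.9], 0.61)]
```

View pics/b_wrist.png

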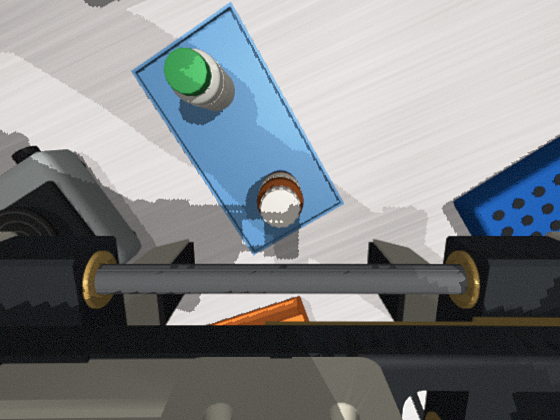

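View pics/b_scene.png

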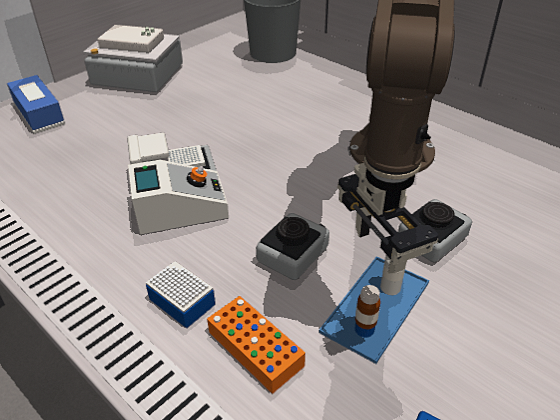

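servo_tool(
  plan=[
    [[-0.2,0.1,-2],[0,0,0]],
    [[-0.2,0.1,-5],[0,0,0]],
    [[-0.2,0.1,-8],[0,0,0]],
    [[-0.2,0.1,-11],[0,0,0]],
    [[-0.2,0.1,-13.5],[0,0,0]],
    [[-0.2,0.1,-15.5],[0,0,0]],
    [[-0.2,0.1,-16.4],[0,0,0]],
    [[-0.2,0.1,-16.4],[0,0,0]],
  ],
)

```text
clock: 3.65
position: [0.5731, 0.3305, 0.0618]
ee_rot: [0.307, 1.552, -0.308]
force: [-0.4, 0.5, -0.1]
width: 1.003
```

servo_tool(
  plan=[
    [[0,0,0],[0,0,0]],
    [[0,0,0],[0,0,0]],
    [[0,0,0],[0,0,0]],
    [[0,0,0],[0,0,0]],
    [[0,0,0],[0,0,0]],
    [[0,0,0],[0,0,0]],
  ],
  grip=0,
  squeeze=50,
)

```text
clock: 4.25
position: [0.5732, 0.3304, 0.062]
ee_rot: [0.308, 1.552, -0.308]
force: [0.3, -0.4, 0.6]
width: 0.525
```

```bash
python3 - <<'E'
from cell import arm
from h import *
s=arm.observe();print(s["position"],s["force"],s["width"]*92)
for n in ["side","scene"]:
    p=arm.get_image(n);zoom(p,(370,300) if n=="scene" else (240,340),200,f"pics/c_{n}.png",3)
E
```

```text
[0.57320934 0.33041697 0.06195181] [ 0.26074136 -0.37573529  0.6335771 ] 48.33717855444462
pics/c_side.png x0,y0 140 265 scale 3
pics/c_scene.png x0,y0 270 225 scale 3
```

View pics/c_scene.png

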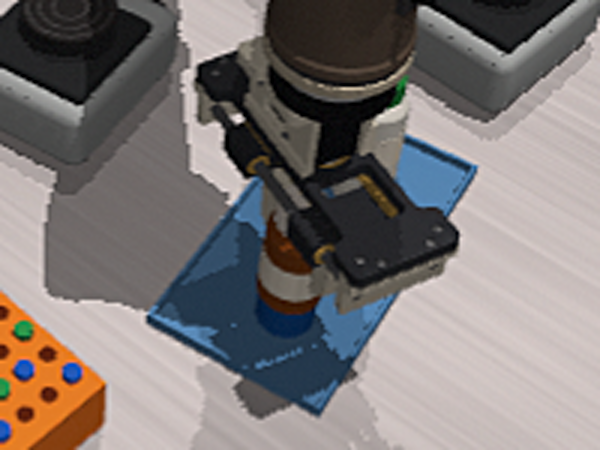

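View pics/c_side.png

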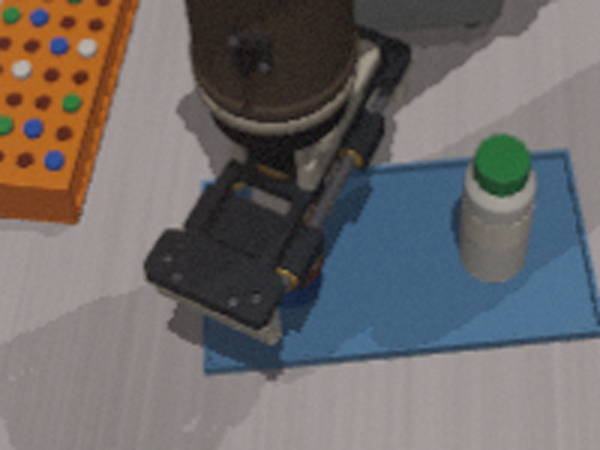

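```bash
python3 - <<'E'
from cell import arm
from h import *
s=arm.observe()
p=arm.get_image("wrist");cv2.imwrite("pics/d_wrist.png",p["frame"])
T=R.from_rotvec(s["ee_rot"]).as_matrix()
print(proj(p,[[.578,.3255,.121],s["position"]-T[:,0]*.019,s["position"]-T[:,0]*.059]))
print(p["position"],T.T@(p["position"]-s["position"]))
E
```

```text
[[269.74941915 337.13068436]
 [278.05087977 272.27212841]
 [277.20089579 321.08756255]]
[0.51501159 0.35579882 0.21957487] [-0.15764779  0.00117029 -0.06391335]
```

View pics/d_wrist.png

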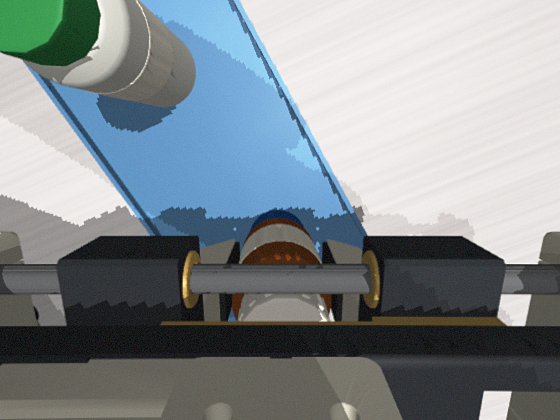

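```bash
python3 - <<'E'
from cell import arm
from h import *
p=arm.get_image("wrist")
zoom(p,(280,250),140,"pics/d2.png")
a=np.linspace(0,6.283,90)
for c in [(.578,.3255),(.573,.3304),(.5755,.328)]:
    for z,r in [(.003,.02),(.033,.022),(.102,.017)]:
        q=proj(p,np.c_[c[0]+r*np.cos(a),c[1]+r*np.sin(a),0*a+z]);print(c,z,q[:,1].min().round(1),q[:,0].min().round(1),q[:,0].max().round(1))
E
```

```text
pics/d2.png x0,y0 210 198 scale 5.714285714285714
(0.578, 0.3255) 0.003 207.1 247.3 303.3
(0.578, 0.3255) 0.033 215.0 239.2 309.8
(0.578, 0.3255) 0.102 270.0 229.9 312.5
(0.573, 0.3304) 0.003 198.0 250.8 307.1
(0.573, 0.3304) 0.033 204.5 243.1 314.3
(0.573, 0.3304) 0.102 254.7 235.7 319.3
(0.5755, 0.328) 0.003 202.6 249.1 305.3
(0.5755, 0.328) 0.033 209.8 241.2 312.1
(0.5755, 0.328) 0.102 262.4 232.9 316.0
```

View pics/d2.png

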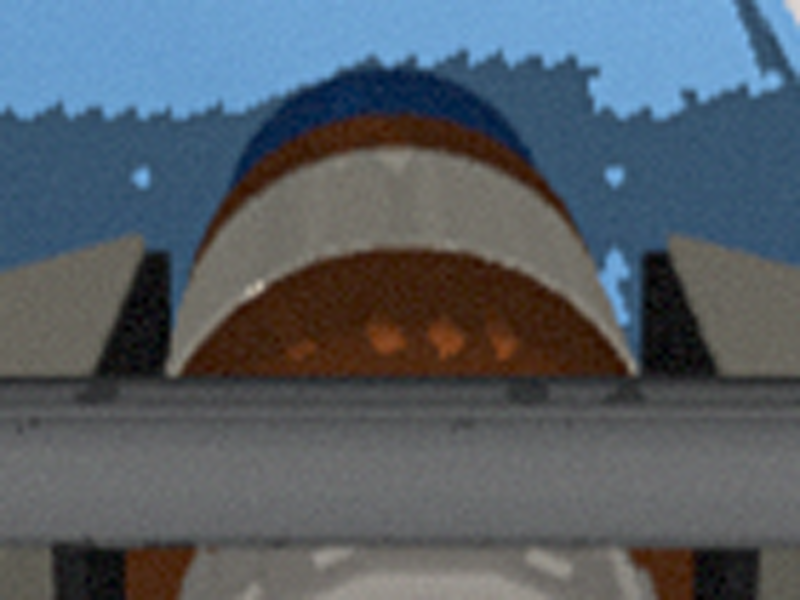

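servo_tool(
  plan=[
    [[0,0,0],[0,0,0]],
    [[0.3,-0.15,0],[0,0,0]],
    [[0.6,-0.35,0],[0,0,0]],
    [[0.6,-0.35,0],[0,0,0]],
    [[0.6,-0.35,0],[0,0,0]],
  ],
  grip=0.65,
)

```text
clock: 4.95
position: [0.5793, 0.3266, 0.0617]
ee_rot: [0.308, 1.552, -0.308]
force: [-0.6, 0.5, -0.1]
width: 0.645
```

servo_tool(
  plan=[
    [[0,0,0],[0,0,0]],
    [[0,0,0],[0,0,0]],
    [[0,0,0],[0,0,0]],
    [[0,0,0],[0,0,0]],
    [[0,0,0],[0,0,0]],
    [[0,0,0],[0,0,0]],
    [[0,0,0],[0,0,0]],
    [[0,0,0],[0,0,0]],
  ],
  grip=0,
  squeeze=55,
)

```text
clock: 5.75
position: [0.5792, 0.3266, 0.0616]
ee_rot: [0.308, 1.552, -0.309]
force: [-0.2, 0.0, -1.0]
width: 0.468
```

```bash
python3 - <<'E'
from cell import arm
from h import *
p=arm.get_image("wrist")
zoom(p,(280,250),140,"pics/d3.png")
s=arm.observe();print(s["position"],s["force"])
E
```

```text
pics/d3.png x0,y0 210 198 scale 5.714285714285714
[0.57923424 0.32662899 0.06164938] [ 0.02820114 -0.25158614  0.18327448]
```

View pics/d3.png

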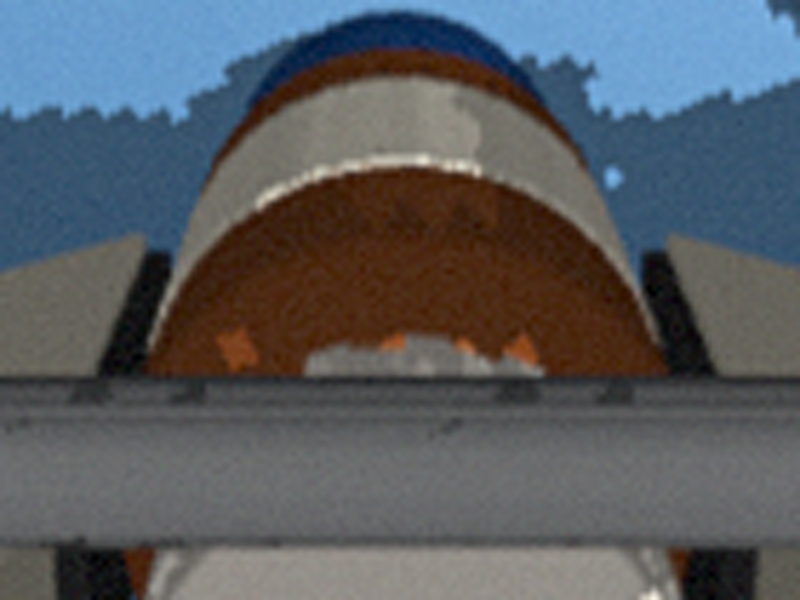

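servo_tool(
  plan=[
    [[0,0,1],[0,0,0]],
    [[0,0,3],[0,0,0]],
    [[0,0,6],[0,0,0]],
    [[0,0,9],[0,0,0]],
    [[-0.5,-2,11.5],[0,0,0]],
    [[-1.2,-5,13],[0,0,0]],
    [[-2,-8.5,13],[0,0,0]],
    [[-2.9,-12,13],[0,0,0]],
    [[-3.8,-15.5,13],[0,0,0]],
    [[-4.7,-19,13],[0,0,0]],
    [[-5.5,-22.5,13],[0,0,0]],
    [[-6,-24.5,13],[0,0,0]],
  ],
)

```text
clock: 7.0
position: [0.5186, 0.0782, 0.1925]
ee_rot: [0.309, 1.551, -0.311]
force: [-0.5, 0.4, -3.0]
width: 0.475
```

```bash
python3 - <<'E'
from cell import arm
from h import *
s=arm.observe();print(s["position"],s["force"],s["width"],s["joints"].round(2))
for n in ["side","scene","wrist"]:
    p=arm.get_image(n);cv2.imwrite(f"pics/e_{n}.png",p["frame"])
    zoom(p,(293,225) if n=="scene" else (272,230),160,f"pics/ez_{n}.png",4)
E
```

```text
[0.51857642 0.07821837 0.19247205] [-0.536033    0.44183643 -2.9842016 ] 0.47478098039544303 [-0.38  0.31  0.16  1.87 -0.06  0.97  0.98]
pics/ez_side.png x0,y0 192 170 scale 4
pics/ez_scene.png x0,y0 213 165 scale 4
pics/ez_wrist.png x0,y0 192 170 scale 4
```

View pics/ez_scene.png

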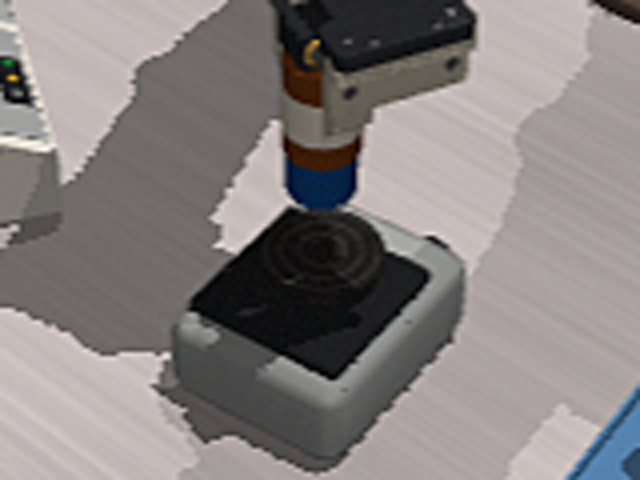

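View pics/ez_side.png

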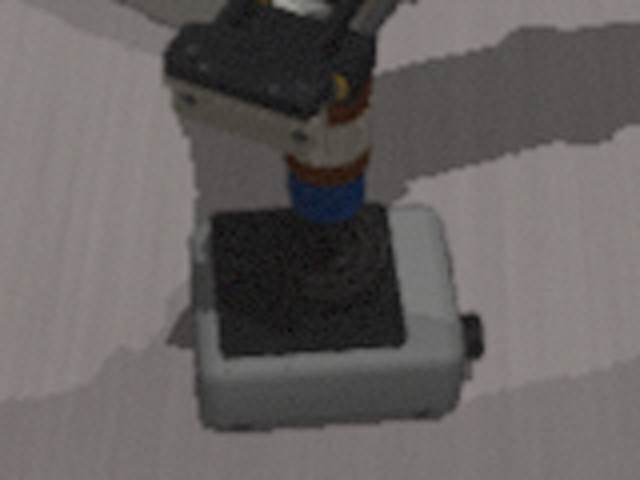

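View pics/e_wrist.png

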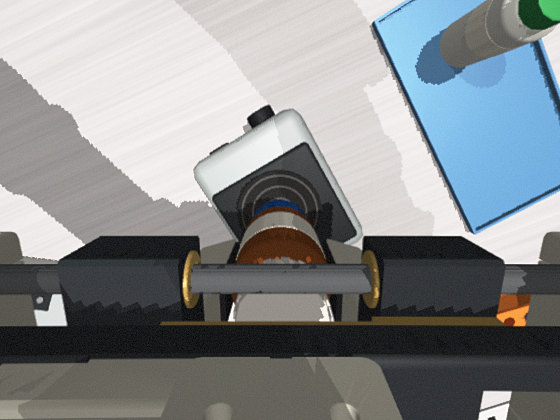

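servo_tool(
  plan=[
    [[0,-0.2,-1],[0,0,0]],
    [[0,-0.2,-2.5],[0,0,0]],
    [[0,-0.2,-3.7],[0,0,0]],
    [[0,-0.2,-4.1],[0,0,0]],
    [[0,-0.2,-4.1],[0,0,0]],
  ],
)

```text
clock: 7.65
position: [0.5187, 0.0784, 0.1506]
ee_rot: [0.309, 1.553, -0.311]
force: [0.0, 0.9, -2.3]
width: 0.471
```

servo_tool(
  plan=[
    [[0,0,-0.3],[0,0,0]],
    [[0,0,-0.5],[0,0,0]],
    [[0,0,-0.6],[0,0,0]],
    [[0,0,-0.6],[0,0,0]],
  ],
)

```text
clock: 8.05
position: [0.5193, 0.0786, 0.1452]
ee_rot: [0.31, 1.551, -0.31]
force: [0.2, 0.4, 3.2]
width: 0.473
```

servo_tool(
  plan=[
    [[0,0,-0.2],[0,0,0]],
    [[0,0,-0.4],[0,0,0]],
    [[0,0,-0.5],[0,0,0]],
    [[0,0,-0.5],[0,0,0]],
  ],
)

```text
clock: 8.45
position: [0.5199, 0.0784, 0.1421]
ee_rot: [0.311, 1.55, -0.31]
force: [-7.3, -2.0, 25.9]
width: 0.471
```

servo_tool(
  plan=[
    [[0,0,-0.12],[0,0,0]],
    [[0,0,-0.12],[0,0,0]],
    [[0,0,-0.12],[0,0,0]],
    [[0,0,-0.12],[0,0,0]],
    [[0,0,-0.12],[0,0,0]],
    [[0,0,-0.12],[0,0,0]],
    [[0,0,-0.12],[0,0,0]],
    [[0,0,-0.12],[0,0,0]],
    [[0,0,-0.12],[0,0,0]],
    [[0,0,-0.12],[0,0,0]],
    [[0,0,-0.12],[0,0,0]],
    [[0,0,-0.12],[0,0,0]],
  ],
)

```text
clock: 9.65
position: [0.5198, 0.0784, 0.1422]
ee_rot: [0.311, 1.549, -0.309]
force: [-6.9, -1.1, 17.9]
width: 0.47
```

```bash
python3 - <<'E'
from cell import arm
from h import *
s=arm.observe();print(s["position"],s["force"],s["ft_torque"],s["width"])
for n in ["side","scene"]:
    p=arm.get_image(n)
    zoom(p,(293,225) if n=="scene" else (272,230),100,f"pics/fz_{n}.png",6)
E
```

```text
[0.51982721 0.07841799 0.14222047] [-6.90976798 -1.12308718 17.89647425] [-0.13770577  1.57525195  0.02517681] 0.470359102580412
pics/fz_side.png x0,y0 222 193 scale 6
pics/fz_scene.png x0,y0 243 188 scale 6
```

View pics/fz_scene.png

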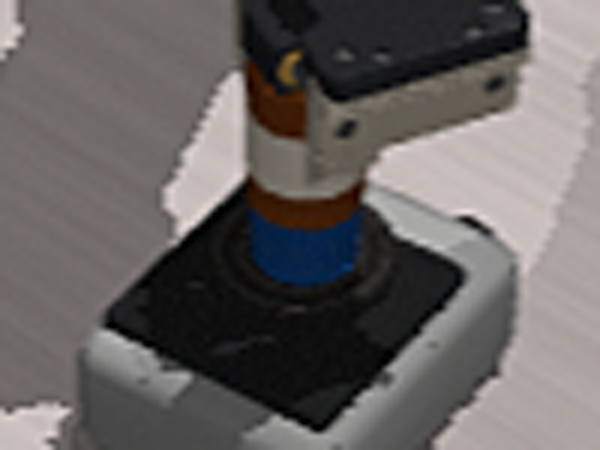

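View pics/fz_side.png

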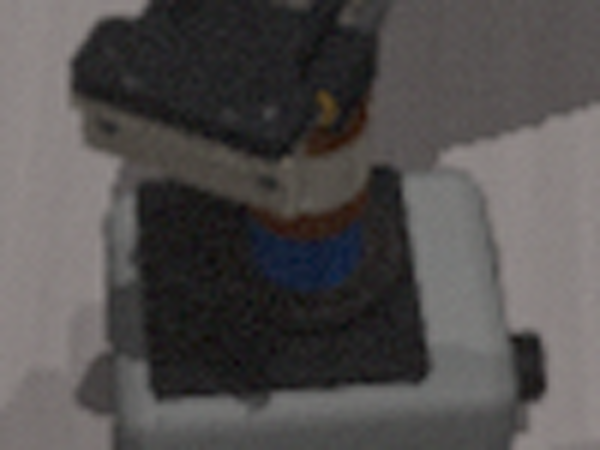

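servo_tool(
  plan=[
    [[0,0,-0.13],[0,0,0]],
    [[0,0,-0.13],[0,0,0]],
    [[0,0,-0.13],[0,0,0]],
    [[0,0,-0.13],[0,0,0]],
    [[0,0,-0.13],[0,0,0]],
    [[0,0,-0.13],[0,0,0]],
    [[0,0,-0.13],[0,0,0]],
    [[0,0,-0.13],[0,0,0]],
    [[0,0,-0.13],[0,0,0]],
    [[0,0,-0.13],[0,0,0]],
    [[0,0,-0.13],[0,0,0]],
    [[0,0,-0.13],[0,0,0]],
  ],
)

```text
clock: 10.95
position: [0.5198, 0.0783, 0.1422]
ee_rot: [0.312, 1.549, -0.309]
force: [-5.6, -1.7, 18.7]
width: 0.472
```

servo_tool(
  plan=[
    [[0,0,1],[0,0,0]],
    [[0,0,3],[0,0,0]],
    [[0,-1.5,6],[0,0,0]],
    [[-0.4,-4.5,8.5],[0,0,0]],
    [[-0.8,-7.5,9],[-1.3,-2.1,0]],
    [[-1.2,-10.5,9],[-2.6,-4.3,0]],
    [[-1.6,-13.5,9],[-4.7,-7.7,0]],
    [[-2,-16.5,9],[-6.8,-11.1,0]],
    [[-2.4,-19.5,9],[-8.9,-14.5,0]],
    [[-2.8,-22.5,9],[-11,-18,0]],
    [[-3.2,-25,9],[-13,-21.3,0]],
    [[-3.2,-26.5,9],[-13,-21.3,0]],
  ],
)

```text
clock: 12.15
position: [0.4844, -0.1877, 0.2308]
ee_rot: [0.178, 1.138, -0.4]
force: [0.6, 0.3, -2.3]
width: 0.471
```

```bash
cat > look.py <<'E'
from cell import arm
from h import *
import sys,pickle
t=sys.argv[1]
s=arm.observe();T=R.from_rotvec(s["ee_rot"]).as_matrix();print(s["clock"],s["position"],s["force"].round(1),s["width"].round(3),s["joints"].round(2))
n=np.array([-.3608,.22,.9063]);O=np.array([.5487,-.2241,.08])
print("toolx",T[:,0].round(3),"err deg",np.degrees(np.arccos(-T[:,0]@n)).round(2), "fix rotvec deg",np.degrees(np.cross(-T[:,0],n)).round(1))
foot=s["position"]+T[:,0]*.0582
d=foot-O;print("foot",foot.round(4),"height",(d@n).round(4),"lateral",(d-n*(d@n)).round(4))
Q={}
for nm in ["side","scene","wrist"]:
    p=arm.get_image(nm);Q[nm]=p
    if nm=="wrist": cv2.imwrite(f"pics/{t}_wrist.png",p["frame"])
    else: zoom(p,(200,165) if nm=="scene" else (266,125),120,f"pics/{t}_{nm}.png",6)
    print(nm,"foot,tip proj",proj(p,[foot,O+.046*n]).round(1).tolist())
pickle.dump(Q,open(f"Q_{t}.pkl","wb"))
E
python3 look.py g
```

```text
Traceback (most recent call last):
  File "look.py", line 5, in <module>
    s=arm.observe();T=R.from_rotvec(s["ee_rot"]).as_matrix();print(s["clock"],s["position"],s["force"].round(1),s["width"].round(3),s["joints"].round(2))
                                                                                                                ^^^^^^^^^^^^^^^^
AttributeError: 'float' object has no attribute 'round'
```

```bash
sed -i 's/s\["width"\].round(3)/s["width"]/' look.py; python3 look.py g
```

```text
12.15 [ 0.48444739 -0.18772676  0.23079963] [ 0.6  0.3 -2.3] 0.47086838795128216 [-0.17  0.03  0.33  2.21  0.3   0.53  1.1 ]
toolx [ 0.358 -0.219 -0.908] err deg 0.42 fix rotvec deg [-0.1 -0.2  0. ]
foot [ 0.5053 -0.2005  0.178 ] height 0.1097 lateral [-0.0038 -0.0005 -0.0014]
pics/g_side.png x0,y0 206 80 scale 6
side foot,tip proj [[281.9, 121.7], [270.9, 136.5]]
pics/g_scene.png x0,y0 140 120 scale 6
scene foot,tip proj [[210.7, 144.3], [200.9, 165.9]]
wrist foot,tip proj [[278.8, 223.2], [281.3, 207.9]]
```

View pics/g_scene.png

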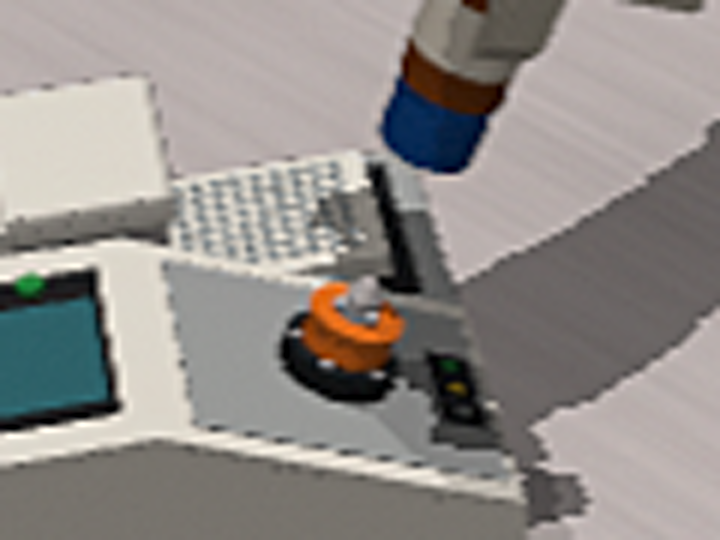

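View pics/g_side.png

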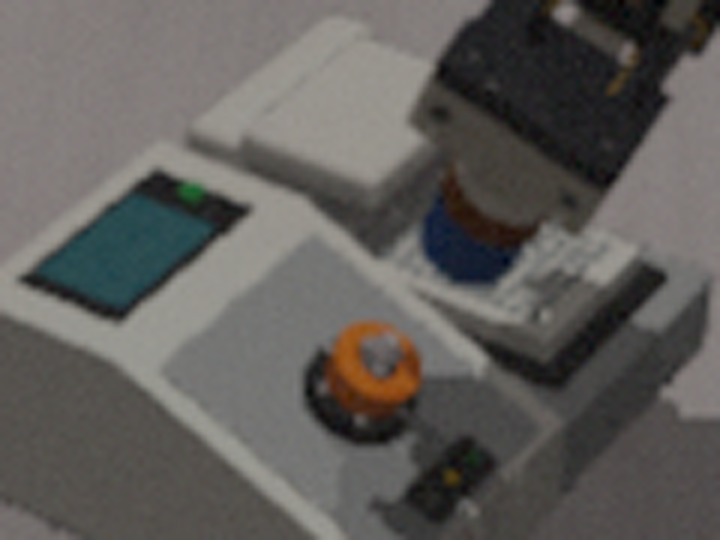

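View pics/g_wrist.png

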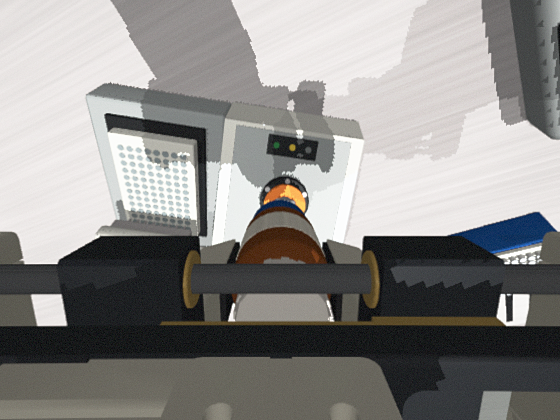

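```bash
cat > ov.py <<'E'
from h import *
import sys,pickle
def circ(p,c,n,r,N=72):
    n=n/np.linalg.norm(n);u=np.cross(n,[0,0,1.]);u/=np.linalg.norm(u);v=np.cross(n,u)
    a=np.linspace(0,2*np.pi,N);return proj(p,c+r*(np.outer(np.cos(a),u)+np.outer(np.sin(a),v)))
def overlay(p,items,x0,y0,w,h,s,name):
    im=cv2.resize(p["frame"][y0:y0+h,x0:x0+w],None,fx=s,fy=s,interpolation=cv2.INTER_CUBIC)
    for q,col in items:
        q=((q+.5-[x0,y0])*s-.5)
        cv2.polylines(im,[np.round(q).astype(int)],True,col,1,cv2.LINE_AA)
    cv2.imwrite(name,im)
E
cat > ov1.py <<'E'
from ov import *
Q=pickle.load(open("Q_g.pkl","rb"))
n=np.array([-.3608,.22,.9063]);ax=-np.array([.358,-.219,-.908])
dO=np.array(eval(sys.argv[1]));dF=np.array(eval(sys.argv[2]))
O=np.array([.5487,-.2241,.08])+dO;F=np.array([.5053,-.2005,.178])+dF
for nm,b in [("scene",(180,125,60,65)),("side",(245,90,60,70))]:
    p=Q[nm];it=[(circ(p,O+h*n,n,r),c) for h,r,c in [(.03,.02,(255,255,0)),(.014,.025,(0,255,0)),(.0,.025,(0,255,0)),(.046,.0035,(255,0,255)),(.039,.0075,(255,0,255))]]
    it+=[(circ(p,F+h*ax,ax,r),(0,255,255)) for h,r in [(0,.02),(.03,.02)]]
    overlay(p,it,*b,9,f"pics/{sys.argv[3]}_{nm}.png")
E
python3 ov1.py [0,0,0] [0,0,0] o1
```

```text
(no output)
```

View pics/o1_scene.png

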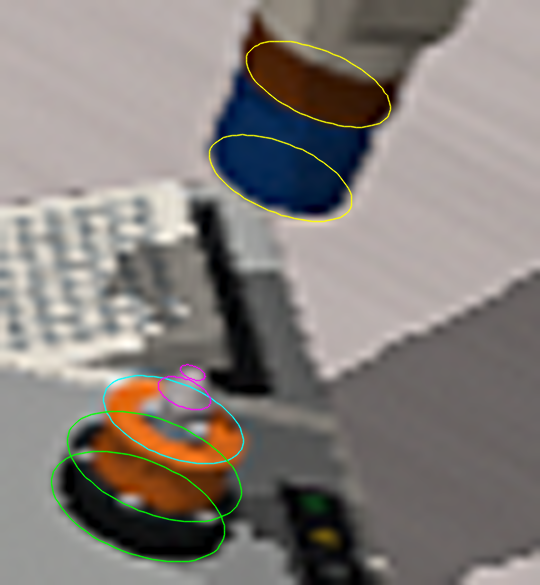

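View pics/o1_side.png

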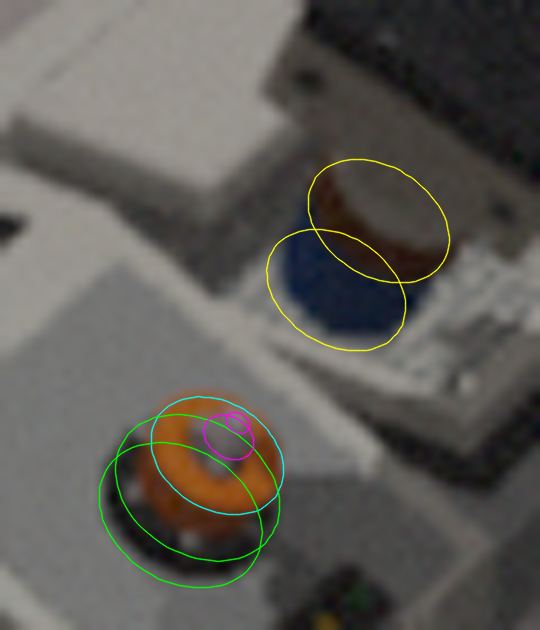

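```bash
python3 - <<'E'
from ov import *
Q=pickle.load(open("Q_g.pkl","rb"))
n=np.array([-.3608,.22,.9063])
def J(p,X): return np.array([(proj(p,X+e)-proj(p,X))[0]/.001 for e in np.eye(3)*.001]).T
for nm,X,m in [("bottle",np.array([.5053,-.2005,.178]),[.3,-.3,1.9,-1.4]),("nip",np.array([.535,-.216,.115]),[0,.3,-.9,-.4])]:
    A=np.vstack([J(Q["scene"],X),J(Q["side"],X)])
    d=np.linalg.lstsq(A,np.array(m),rcond=None);print(nm,d[0]*1e3,(A@d[0]).round(1))
    d=np.linalg.lstsq(A[:,:2],np.array(m),rcond=None);print(nm,"xy",d[0]*1e3,(A[:,:2]@d[0]).round(1))
E
```

```text
bottle [-4.27797278 -4.96111303 -1.52981545] [ 0.  -1.   1.8 -0.7]
bottle xy [-3.71881421 -3.35728793] [ 0.2 -1.2  1.6 -0.8]
nip [2.27468755 2.64377407 2.39533861] [-0.1  0.  -0.9 -0.1]
nip xy [1.49494283 0.2440026 ] [-0.4  0.3 -0.6  0. ]
```

```bash
python3 - <<'E'
from ov import *
Q=pickle.load(open("Q_g.pkl","rb"));p=Q["wrist"]
n=np.array([-.3608,.22,.9063]);ax=-np.array([.358,-.219,-.908])
O=np.array([.5487,-.2241,.08]);F=np.array([.5053,-.2005,.178])
it=[(circ(p,O+h*n,n,r),c) for h,r,c in [(.03,.02,(255,255,0)),(.014,.025,(0,255,0)),(.0,.025,(0,255,0)),(.046,.0035,(255,0,255))]]
it+=[(circ(p,F+h*ax,ax,r),(0,255,255)) for h,r in [(0,.02),(.03,.02),(.03,.022)]]
R_=R.from_euler("z",5.73567).as_matrix()
d=np.array([.5507,-.3073,0])
for y,x,z in [(.14,-.11,.0497),(0.,-.11,.0497),(.14,-.11,0)]:
    q=proj(p,R_@[x,y,z]+d);it.append((np.vstack([q-1,q+1]),(0,0,255)))
overlay(p,it,220,90,150,150,5,"pics/o2.png")
E
```

```text
(no output)
```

View pics/o2.png

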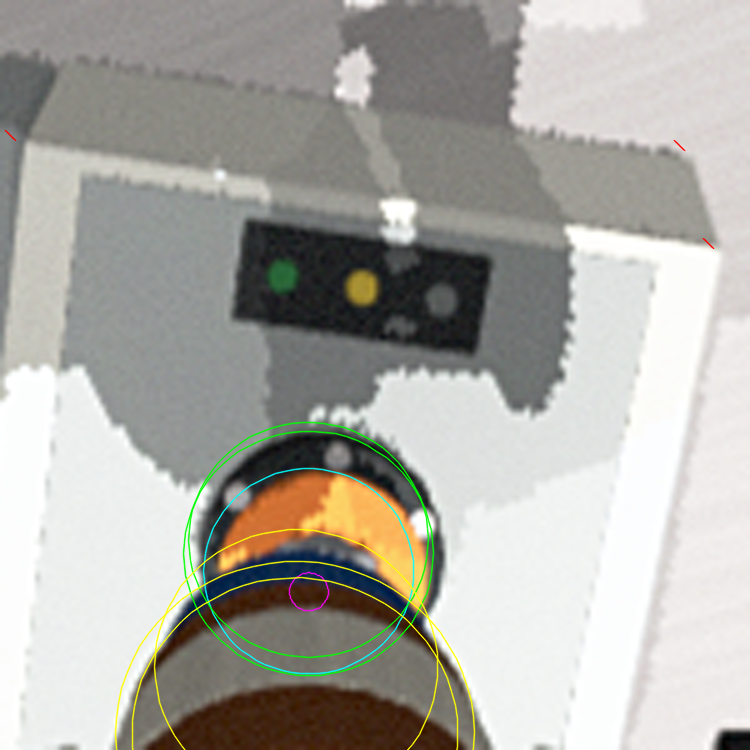

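servo_tool(
  plan=[
    [[0.6,0,-0.8],[-0.1,-0.2,0]],
    [[1.2,-0.3,-2],[-0.1,-0.2,0]],
    [[1.8,-0.6,-3.3],[-0.1,-0.2,0]],
    [[2.3,-0.9,-4.3],[-0.1,-0.2,0]],
    [[2.5,-1,-4.85],[-0.1,-0.2,0]],
    [[2.5,-1,-4.85],[-0.1,-0.2,0]],
    [[2.5,-1,-4.85],[-0.1,-0.2,0]],
  ],
)

```text
clock: 13.0
position: [0.5121, -0.1968, 0.1833]
ee_rot: [0.179, 1.134, -0.401]
force: [1.0, -0.8, -1.1]
width: 0.47
```

```bash
python3 look.py h; cat > ov2.py <<'E'
from ov import *
from cell import arm
t=sys.argv[1];Q=pickle.load(open(f"Q_{t}.pkl","rb"));s=arm.observe()
T=R.from_rotvec(s["ee_rot"]).as_matrix();ax=-T[:,0];F=s["position"]-ax*.0582
n=np.array([-.3608,.22,.9063]);O=np.array([.5487,-.2241,.08])
for nm,b,k in [("scene",(175,130,60,60),10),("side",(240,95,60,60),10),("wrist",(220,120,120,120),5)]:
    p=Q[nm];it=[(circ(p,O+h*n,n,r),c) for h,r,c in [(.03,.02,(255,255,0)),(.014,.025,(0,255,0)),(.0,.025,(0,255,0)),(.046,.0035,(255,0,255))]]
    it+=[(circ(p,F+h*ax,ax,r),(0,255,255)) for h,r in [(0,.02),(.03,.02)]]
    overlay(p,it,*b,k,f"pics/{t}o_{nm}.png")
E
python3 ov2.py h
```

```text
13.0 [ 0.5121443  -0.19680998  0.18334243] [ 1.  -0.8 -1.1] 0.47015389292732546 [-0.14  0.16  0.34  2.22  0.27  0.38  1.13]
toolx [ 0.362 -0.22  -0.906] err deg 0.38 fix rotvec deg [-0.   0.1 -0. ]
foot [ 0.5332 -0.2096  0.1306] height 0.0547 lateral [0.0042 0.0025 0.0011]
pics/h_side.png x0,y0 206 80 scale 6
side foot,tip proj [[270.4, 134.7], [270.9, 136.5]]
pics/h_scene.png x0,y0 140 120 scale 6
scene foot,tip proj [[201.4, 163.8], [200.9, 165.9]]
wrist foot,tip proj [[279.0, 225.5], [273.8, 218.0]]
```

View pics/ho_scene.png

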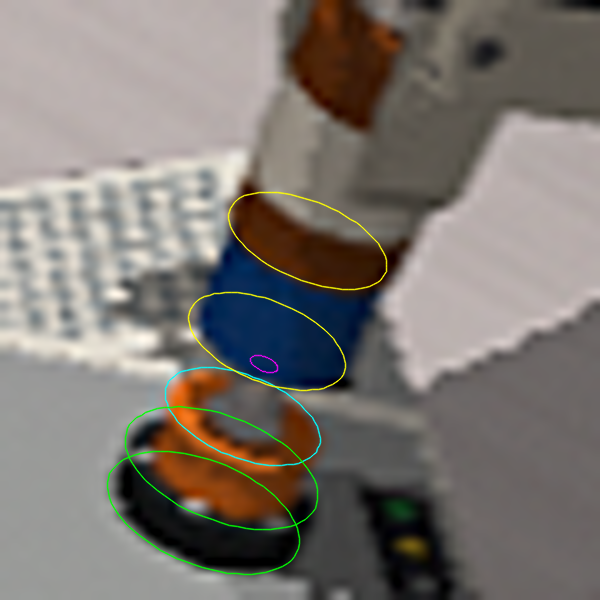

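View pics/ho_side.png

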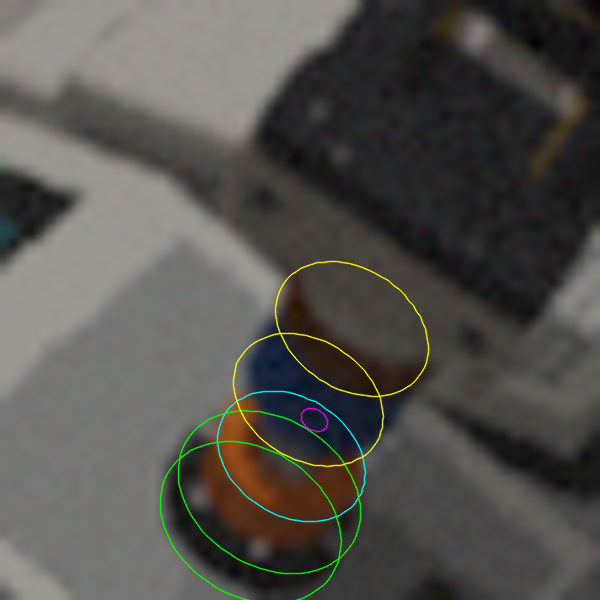

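View pics/ho_wrist.png

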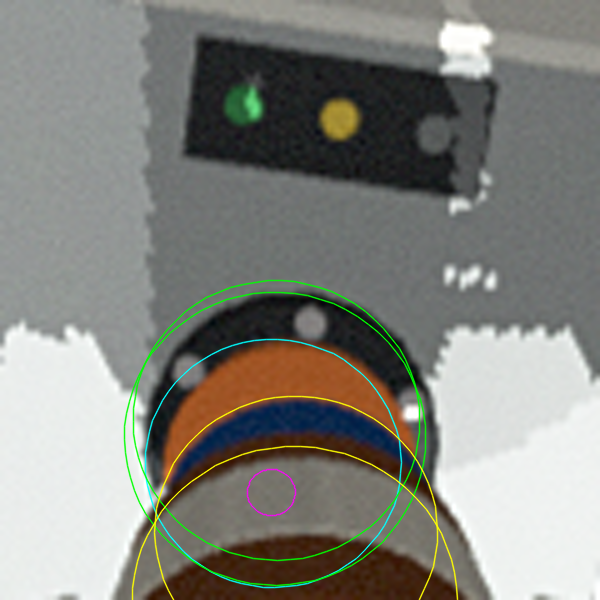

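servo_tool(
  plan=[
    [[0.14,-0.09,-0.36],[0,0,0]],
    [[0.29,-0.18,-0.72],[0,0,0]],
    [[0.43,-0.26,-1.09],[0,0,0]],
    [[0.58,-0.35,-1.45],[0,0,0]],
    [[0.72,-0.44,-1.81],[0,0,0]],
    [[0.79,-0.48,-1.99],[0,0,0]],
    [[0.79,-0.48,-1.99],[0,0,0]],
  ],
)

```text
clock: 13.85
position: [0.5196, -0.2021, 0.1635]
ee_rot: [0.179, 1.134, -0.402]
force: [-0.7, 0.1, -2.6]
width: 0.469
```

```bash
python3 look.py i; python3 ov2.py i
```

```text
13.85 [ 0.51962321 -0.2020574   0.16346213] [-0.7  0.1 -2.6] 0.468872712629857 [-0.12  0.21  0.34  2.22  0.25  0.32  1.15]
toolx [ 0.362 -0.22  -0.906] err deg 0.38 fix rotvec deg [ 0.  0. -0.]
foot [ 0.5407 -0.2149  0.1107] height 0.0328 lateral [0.0038 0.002  0.001 ]
pics/i_side.png x0,y0 206 80 scale 6
side foot,tip proj [[267.5, 139.6], [270.9, 136.5]]
pics/i_scene.png x0,y0 140 120 scale 6
scene foot,tip proj [[198.5, 170.9], [200.9, 165.9]]
wrist foot,tip proj [[278.7, 225.9], [273.6, 227.3]]
```

View pics/io_scene.png

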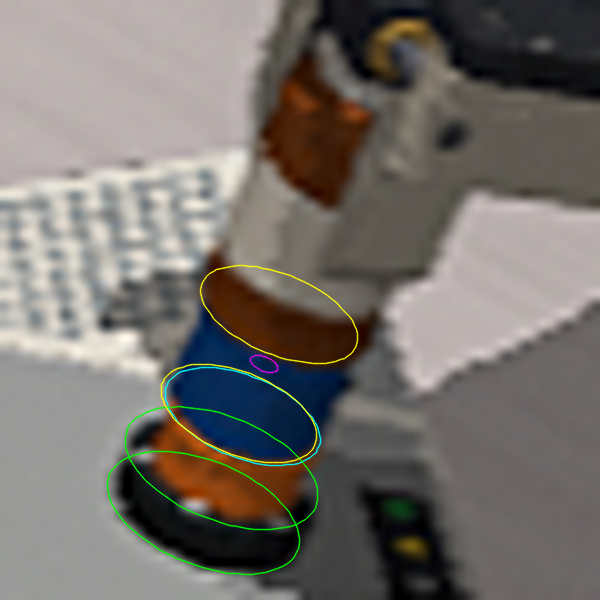

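View pics/io_side.png

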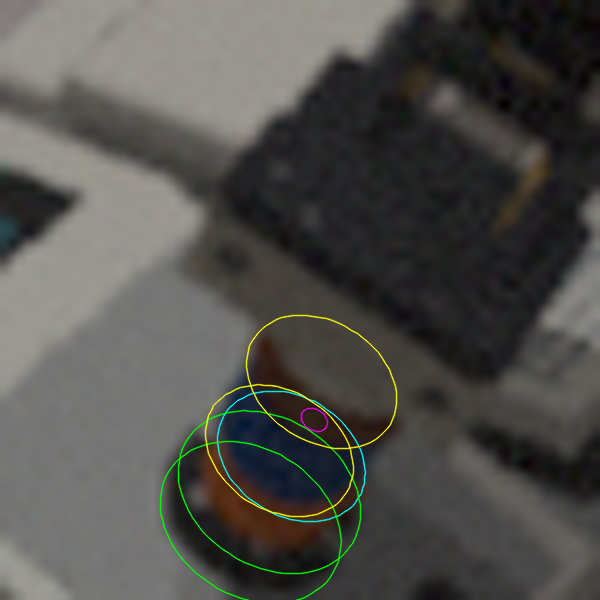

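View pics/io_wrist.png

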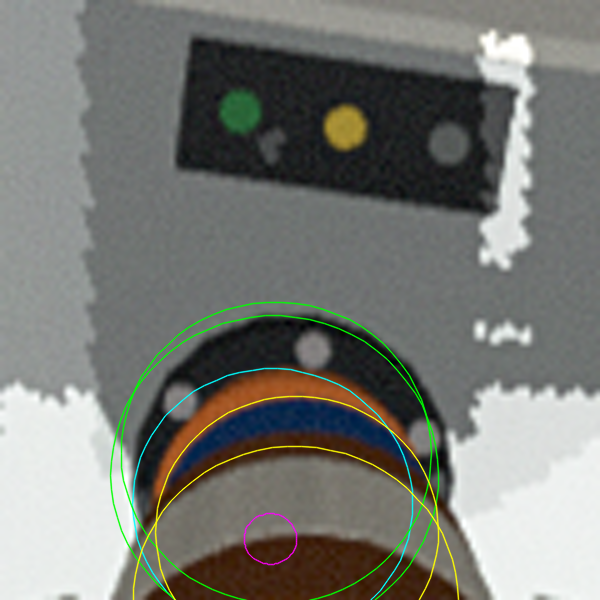

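servo_tool(
  plan=[
    [[0.07,-0.04,-0.18],[0,0,0]],
    [[0.14,-0.09,-0.36],[0,0,0]],
    [[0.18,-0.11,-0.45],[0,0,0]],
    [[0.18,-0.11,-0.45],[0,0,0]],
  ],
)

```text
clock: 14.4
position: [0.5211, -0.2032, 0.1595]
ee_rot: [0.179, 1.134, -0.402]
force: [-6.0, 1.5, 5.8]
width: 0.471
```

```bash
cat > st.py <<'E'
from cell import arm
from h import *
s=arm.observe();T=R.from_rotvec(s["ee_rot"]).as_matrix()
n=np.array([-.3608,.22,.9063]);O=np.array([.5487,-.2241,.08]);f=s["force"]-[0,0,-2.5]
foot=s["position"]+T[:,0]*.0582;d=foot-O;lat=d-n*(d@n)
print("h",(d@n).round(4),"lat",lat.round(4),"F ax",(f@n).round(1),"F lat",(f-n*(f@n)).round(1),"err",np.degrees(np.cross(-T[:,0],n)).round(1),"torque",s["ft_torque"].round(2),"w",s["width"],"toolyz",T[:,1:].T.round(2).tolist())
E
python3 st.py
```

```text
h 0.0284 lat [0.0037 0.0019 0.001 ] F ax 10.0 F lat [-2.4 -0.7 -0.8] err [ 0.   0.1 -0. ] torque [ 0.22  1.45 -0.23] w 0.4714069308129969 toolyz [[0.4, 0.91, -0.06], [0.84, -0.34, 0.42]]
```

servo_tool(
  plan=[
    [[0.05,-0.06,-0.2],[0,0,0]],
    [[0.1,-0.11,-0.4],[0,0,0]],
    [[0.15,-0.15,-0.6],[0,0,0]],
    [[0.15,-0.15,-0.6],[0,0,0]],
  ],
)

```text
clock: 14.8
position: [0.523, -0.2046, 0.1537]
ee_rot: [0.18, 1.133, -0.401]
force: [-2.8, 1.0, 2.7]
width: 0.473
```

```bash
python3 st.py
```

```text
h 0.0222 lat [0.0034 0.0019 0.0009] F ax 6.0 F lat [-0.6 -0.3 -0.2] err [-0.   0.1 -0. ] torque [0.53 0.86 0.04] w 0.47283302382531384 toolyz [[0.4, 0.91, -0.06], [0.84, -0.34, 0.42]]
```

servo_tool(
  plan=[
    [[0.06,-0.04,-0.15],[0,0,0]],
    [[0.12,-0.08,-0.3],[0,0,0]],
    [[0.18,-0.11,-0.45],[0,0,0]],
    [[0.18,-0.11,-0.45],[0,0,0]],
  ],
)

```text
clock: 15.2
position: [0.5248, -0.2057, 0.1495]
ee_rot: [0.18, 1.132, -0.401]
force: [-7.6, 2.2, 9.4]
width: 0.471
```

```bash
python3 st.py
```

```text
h 0.0175 lat [0.0036 0.0018 0.001 ] F ax 14.0 F lat [-2.5 -0.9 -0.8] err [-0.   0.1 -0. ] torque [ 0.49  1.17 -0.13] w 0.4714383179136083 toolyz [[0.4, 0.91, -0.06], [0.84, -0.34, 0.42]]
```

servo_tool(
  plan=[
    [[0.08,-0.06,-0.22],[0,0,0]],
    [[0.11,-0.08,-0.3],[0,0,0]],
    [[0.11,-0.08,-0.3],[0,0,0]],
    [[0.11,-0.08,-0.3],[0,0,0]],
    [[0.11,-0.08,-0.3],[0,0,0]],
  ],
  squeeze=60,
)

```text
clock: 15.7
position: [0.5255, -0.2066, 0.1489]
ee_rot: [0.181, 1.13, -0.401]
force: [-30.1, 12.3, 48.1]
width: 0.47
```

```bash
python3 st.py; python3 look.py j >/dev/null; python3 ov2.py j
```

```text
h 0.0164 lat [0.004  0.0011 0.0013] F ax 59.5 F lat [-8.7 -0.7 -3.3] err [ 0.   0.3 -0.1] torque [ 0.46  2.93 -0.53] w 0.4699759346761711 toolyz [[0.4, 0.91, -0.06], [0.84, -0.34, 0.42]]
```

View pics/jo_scene.png

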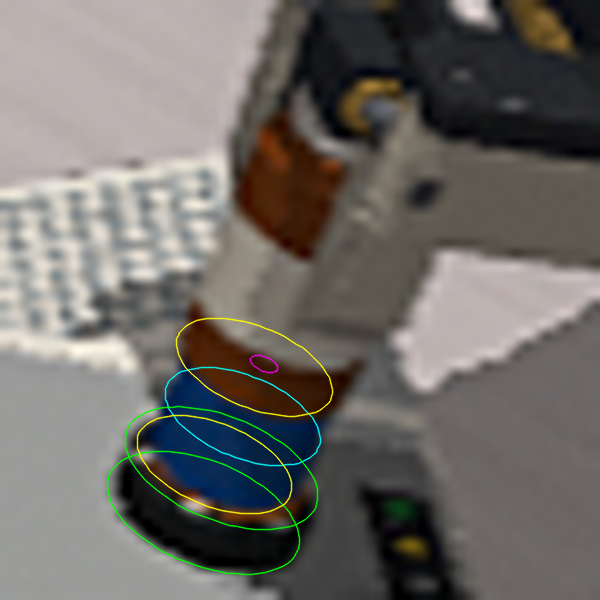

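View pics/j_wrist.png

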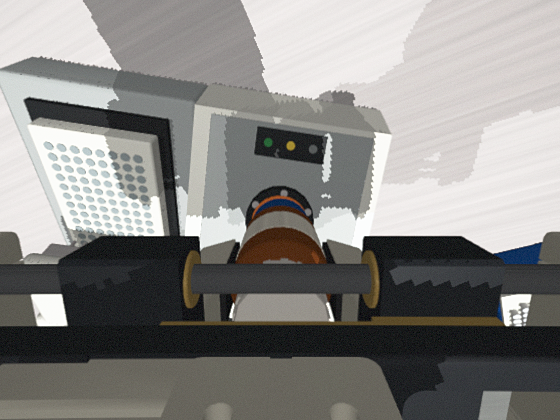

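View pics/jo_side.png

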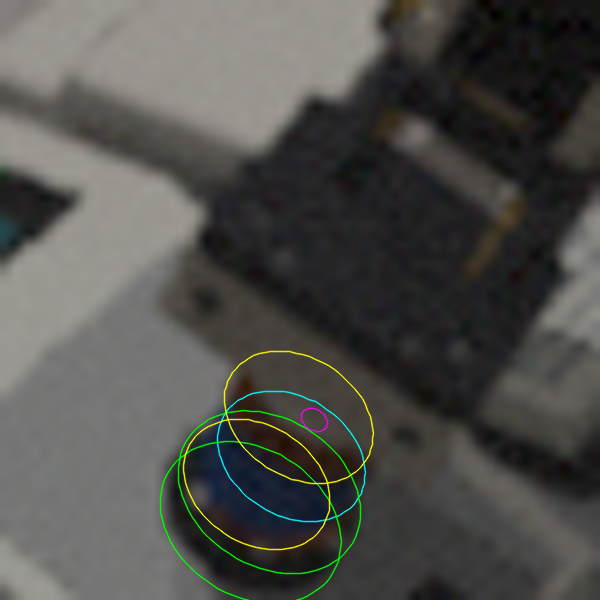

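servo_tool(
  plan=[
    [[0.03,-0.02,-0.08],[0,0,0]],
    [[0.03,-0.02,-0.08],[0,0,0]],
    [[0.03,-0.02,-0.08],[0,0,0]],
    [[0.03,-0.02,-0.08],[0,0,0]],
    [[0.03,-0.02,-0.08],[0,0,0]],
    [[0.03,-0.02,-0.08],[0,0,0]],
  ],
)

```text
clock: 16.45
position: [0.5252, -0.2066, 0.149]
ee_rot: [0.182, 1.13, -0.401]
force: [-16.9, 7.5, 25.8]
width: 0.47
```

```bash
python3 st.py; python3 look.py k >/dev/null; python3 - <<'E'
from h import *
import pickle
Q=pickle.load(open("Q_k.pkl","rb"));cv2.imwrite("pics/k_full.png",Q["scene"]["frame"])
zoom(Q["scene"],(195,172),60,"pics/kz.png",12)
E
```

```text
h 0.0167 lat [0.0038 0.0011 0.0013] F ax 33.4 F lat [-4.8  0.2 -2. ] err [-0.   0.3 -0.1] torque [ 0.73  2.14 -0.19] w 0.4701870173589171 toolyz [[0.4, 0.91, -0.06], [0.84, -0.34, 0.42]]
pics/kz.png x0,y0 165 150 scale 12
```

View pics/k_full.png

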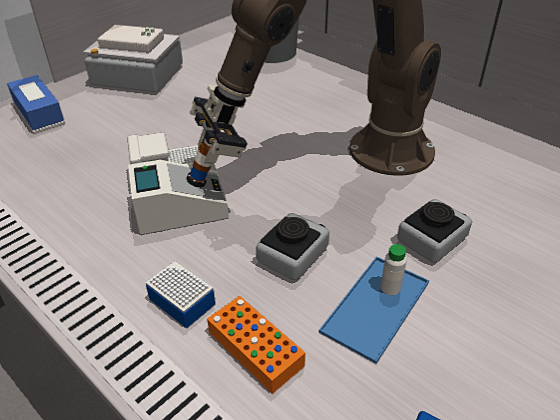

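View pics/kz.png

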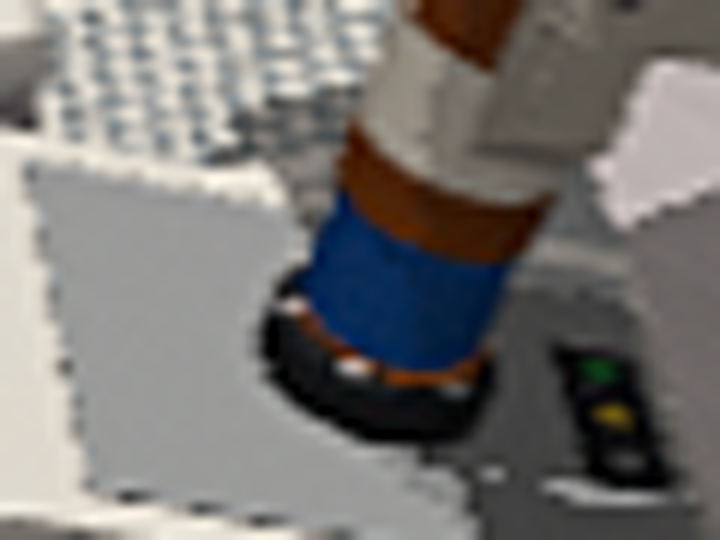

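```bash
python3 -c "
from cell import arm
print(arm.sign_off()); s=arm.observe(); print(s['clock'],s['force'],s['position'],s['width'])"
```

```text
the job is handed in; nothing more can be done
None
the job is handed in; nothing more can be done
```

I pressed the bead bottle on the mixer and snapped it onto the fill nipple. The job was handed in at about 16.6 s with the bottle still gripped and pushed home; sign-off gave no verdict.

- **Mixer:** I used the mixer farthest to the robot's right and pressed the bottle upright on its pad. The pad stayed on its stop for about 2.5 s with 20 to 28 N on it, where its spring alone gives 9 N.
- **Nipple:** I tilted the bottle 25° and lined it up with the nipple, to about 0.3° and within about 2 mm as seen by all three cameras. The push rose to 10 N, dropped to 6 N as the catch balls snapped through, then rose again up to the hard stop.
- **Final hold:** My last reading put the bottle foot about 17 mm from the deck, which is the sleeve's hard stop. The steady push was about 33 N and the opening of 0.470 was unchanged, so the bottle was still firmly held. The scene picture shows only a thin orange ring of sleeve left.
- **Other items:** The other bottle, the tube rack and the tip box look unmoved in the last scene picture.

**Checks that disagreed:**
- The first descent to the bottle ended about 5 mm off sideways, so I re-centred before gripping.
- The scene and side cameras differed by about 2 mm. Part-way through the approach, the camera estimates of the bottle's offset from the nipple differed by up to 7 mm. They agreed again just above the nipple, and the arm met no resistance going in.
- The push briefly reached about 60 N when the bottle met the hard stop, below the 120 N wrist limit, and I then eased it back.

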